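# Pull the long spring scale out to its marker

### The arm

A 6-joint arm with a two-finger parallel gripper is mounted at the origin on the work surface. World frame = base frame: x ahead of the robot, y to its left, z up, the work surface at z = 0. Lengths are in m, angles in rad, forces in N, time in s.
With the tool pointing down it reaches from about 0.4 to 0.825 m from the base axis. Payload 7 kg.
Tool frame: the origin (TCP) lies at the centre of the arm's flange, where the gripper is bolted on; the fingertips stand 178 mm ahead of it and the grasp point (between the pads) lies arm.tcp_to_grasp ahead of it (arm.tcp_to_grasp is the distance from the TCP to the grasp point, in m); z points along the fingers, y is the direction in which the jaws open and shut (so a half turn about z gives the same grasp; the last joint's range is limited). The gripper opens to 88 mm and grips with 3 to 60 N. Pads are 19 mm wide; open, the fingers measure 130 mm over their backs; the gripper's body (78 mm by 193 mm) begins 47 mm behind the grasp point.
Start: joints at [1.601, 0.359, 0.012, 0, -1.224, -0.288], TCP at [0.172, 0.653, 0.405] pointing down, gripper open.
Joint ranges: [-3.07, 3.07], [-1.43, 2.12], [-1.02, 1.25], [-3.03, 1.67], [-3.05, -0], [-3.03, 3.03]. Speed limits (rad/s): [2.39, 2.39, 3.01, 3.14, 3.14, 3.14].

### API

Orientations are given as [roll, pitch, yaw] about the fixed x, y, z axes, in that order (R = Rz(yaw) Ry(pitch) Rx(roll)).
In Python, from station import arm gives the robot as it stands.
- The arm moves only by the tool move_arm, never from a script. Its argument "deltas" is a list of rows, each a list of 6 numbers: the shift along the world's x, y, z in mm, then the turn, a rotation vector about the world's x, y, z in degrees. In form: [[tx, ty, tz, ax, ay, az], ...]. A call has exactly 5 rows; each row shifts and turns the commanded pose from where the row before left it; what a row does not reach is not made up. A row lasts 1/12 s, in which the tool goes at most 41.7 mm and 7.16 degrees, less where a joint would pass 70% of its speed; a pose out of reach is approached as far as the arm can. A call with a gripper value outside its range is refused whole. "claw" is the closure in counts, from 0 (fully open) to 255 (shut), set as the call begins (left out, the last holds). The fingers move at their own pace and stop on an object; "squeeze" is the grip in N (left out, the last holds). Time passes only in rows, so rows that do not move let the fingers close, or fill a call up. It gives the time, the measured TCP pose, the force and the opening at its end, in the units of the state.
- arm.get_state(): the state, without advancing time (a new reading comes with each control period).
- arm.grab_frame(name): name is "scene" or "top" or "wrist"; returns the picture (400x640x3 uint8, red, green, blue); there is no depth.
- arm.calibration(name): a dict with "intrinsics" (3x3 intrinsics, pixels), "T" (4x4, takes a point from camera to world coordinates); the wrist camera has in their place "mount" (4x4, takes a point from camera to tool coordinates, whose origin is the TCP and whose axes are the flange's). Camera axes: x right, y up, looking along -z (the intrinsics and any distortion apply to the point x, -y, -z); pixel columns grow to the right and rows downward; lengths in m; the calibration is good to about 2 mm. The wrist camera is an equidistant fisheye: a pixel r from the principal point sees the ray r / f radians off the axis. A picture is of the moment at which its call begins: read the wrist's pose just before it. calibration takes no time and is no camera call.
- arm.job_done(): hands the job in, once; it reports no verdict.
Trained networks look in the newest picture that a camera, given by its name, has taken for a name from the list of things; names that differ only in an ending like _2 or _b are one class to them, and where a whole thing is asked for, a point or a joint stands for the part that bears it (a point fixed in the world has none). Each returns a list of dicts, best first, with "score" (0 to 1); they miss things now and then, are a little off and sometimes report something else, mostly with a low value. They report only what shows in the picture. A call takes as long as a camera call.
- arm.spot_in(thing, camera): "xy" ([column, row] in pixels, amid what is visible of it).
- arm.masks_of(thing, camera): "pixels" (400x640 bool, what is visible of it) and "xy" ([column, row] in pixels, amid what is visible of it).
- arm.spot_point(thing, camera): "xy" ([column, row] in pixels: a listed point, or the origin of a listed thing).
The state is a dict: "t": time; "q": joint angles; "qd": joint speeds; "joint_efforts": joint torques, N m; "eef_pos": TCP position; "ee_rot": TCP orientation; "force": force on the tool from outside, world axes, zero at the start; "moment": the same for the moment, N m; "width": finger opening in m.
Only numpy, scipy, OpenCV 4.12 (cv2) and the standard library are available. Lean on these libraries where they do the work, as an engineer would, in place of code of your own. Each camera call takes 0.05 s, during which the arm holds its last target. There are 200 camera calls.

### The job

Two spring scales are screwed to planks on the farm-store table. Try out the longer one before weighing: pull its T-handle out until the handle's bar is level with the upright marker clip beside its track, keep it there for about two seconds, then ease it back in without letting it snap and let go with the handle fully home. Leave the marker clip and the shorter scale as they are.

Things in the scene. Friction and masses are not known exactly. Their poses are not given: they have to be found in the camera images.
- handle (a point): centre of the T-handle's bar on the LONG scale. Dark wooden bar 14 thick (along x), 100 long (y), 18 high, centre 68 above the table, on a 10 mm upright post over a steel rod (rod's top 37 above the table). When home it is 75 in front of the grey housing. Axes: x back towards the housing, y along the bar to the clip's side, z up. It pulls out straight and level along -x, roughly towards the robot.
- marker (a point): point on the LONG scale's marker clip: a dark saddle on the plank's edge with an upright steel blade 5 thick, 16 wide, top 73 above the table. The point is on the blade, 68 up, 69 to the +y side of the handle's line and 55 to 110 out (-x) from the home bar. Axes as handle; the bar is level with it when their places along x agree. The clip slides if pushed.
- pull (a joint): how far the LONG scale's handle is out, m: 0 home, stop at 0.14. LONG scale: grey housing 210 long, 62 wide, top 70 above the table, on a plank 450 x 150 x 18. A spring draws it home: 2.7 N when home, 4.5 N more per 0.1 m; it snaps back if let go far out.
- short_handle (a point): centre of the handle bar on the SHORT scale, which is left alone: same make, bar, axes and heights as handle, also with a clip, but its housing is only 100 long and its plank 340.

How it is judged:
On the way:
1. the long scale's bar is held level with its marker clip, within 12 mm, for 1.5 s (x of handle in the frame of marker between -0.012 and 0.012 m), for 1.5 s.
At the end, for the whole second after the job is handed in: After having been held level with the clip, the long scale's handle is fully home (within 8 mm), at rest and released (value of joint pull below 0.008 m and velocity of joint pull between -0.01 and 0.01 m/s); the robot touches nothing.
It fails at once if the long scale's handle snaps back (runs home faster than 0.5 m/s) (velocity of joint pull below -0.5 m/s).
It fails at once if the marker clip is pushed more than 10 mm along (distance of marker from where it was at the start of the episode above 0.01 m).
It fails at once if the short scale's handle is pulled more than 15 mm (distance of short_handle from where it was at the start of the episode above 0.015 m).
It also fails if it takes over 42 s, if anything falls off the work surface, if the arm or the gripper's body presses on something with over 40 N, if the wrist force passes 120 N, or if a joint passes its speed limit or range.

## Working session

There is one attempt and no reset: what is moved stays moved. The work goes in short steps, Python scripts to look and compute and a tool call to move; the robot and the scene stay as the last step left them, time stands still between calls to the robot, and variables do not carry over. Pictures are saved under pics/ and viewed, about 8 in all and at most 12, crops included, and the job is handed in when it is done.

Besides the shell and the picture viewer there is one more tool, called after "Emit:" as name([rows], argument=value, ...), one row to a line, values as JSON. move_arm: Moves the arm, as the interface text tells. Its arguments: {"type":"object","properties":{"deltas":{"type":"array","items":{"type":"array","items":{"type":"number"}}},"claw":{"type":"number"},"squeeze":{"type":"number"}},"required":["deltas"]}

```bash
mkdir -p pics
cat > h.py <<'E'
import numpy as np, cv2
from station import arm
def ray(cam,xy):
    c=arm.calibration(cam);K=np.array(c["intrinsics"]);T=np.array(c["T"])
    d=np.array([(xy[0]-K[0,2])/K[0,0],-(xy[1]-K[1,2])/K[1,1],-1.])
    return T[:3,3],T[:3,:3]@d
def atz(cam,xy,z):
    o,d=ray(cam,xy);return o+d*(z-o[2])/d[2]
E
python3 - <<'E'
from h import *
print(arm.get_state(),arm.tcp_to_grasp, arm.calibration("top").keys())
for c in("top","scene"):
    im=arm.grab_frame(c);cv2.imwrite(f"pics/{c}0.png",im[:,:,::-1])
    for n in("handle","marker","short_handle"):
        for r in arm.spot_point(n,c)[:3]:print(c,n,r["score"],np.round(r["xy"],1),atz(c,r["xy"],.068).round(4))
E
```

```text
{'t': 0.0, 'q': array([ 1.60111738e+00,  3.59368846e-01,  1.10669230e-02, -3.63002210e-04,
       -1.22412845e+00, -2.88096099e-01]), 'qd': array([-1.14909101e-03, -2.41908013e-04, -4.98672448e-05, -1.41205771e-04,
       -1.52391699e-03, -1.27608370e-03]), 'joint_efforts': array([ 1.19692344e-03, -5.82726717e+01,  2.93046874e+01,  6.99694365e+00,
        6.94389077e-03, -1.56068609e-04]), 'eef_pos': array([0.17202934, 0.65250004, 0.40373532]), 'ee_rot': array([ 3.13992899e+00, -1.37139392e-04, -2.57898548e-01]), 'force': array([ 0.50975818,  1.17238566, -0.34951335]), 'moment': array([-0.00674125,  0.00146037, -0.00519887]), 'width': 0.08746165119037148} 0.1593 dict_keys(['intrinsics', 'T'])
top handle 0.65 [245.3 192.7] [0.6097 0.1863 0.068 ]
top marker 0.48 [209.6 240.9] [0.5036 0.2632 0.068 ]
top short_handle 0.73 [417.3 186.3] [ 0.6202 -0.2003  0.068 ]
scene handle 0.67 [365.2 189.8] [0.6073 0.1834 0.068 ]
scene marker 0.72 [364.5 160.6] [0.4939 0.2748 0.068 ]
scene short_handle 0.81 [216.1 250.6] [ 0.6214 -0.2002  0.068 ]
```

View pics/top0.png

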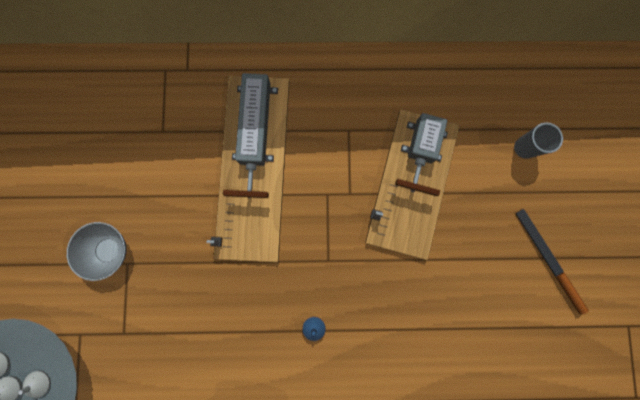

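View pics/scene0.png

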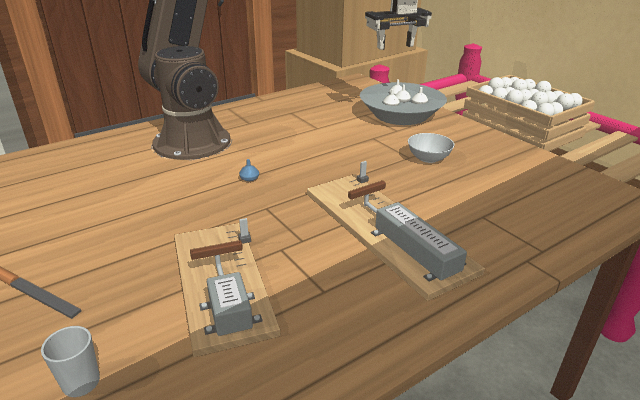

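The long scale is the left one in the top view, with its bar at about (245,193) and its clip at about (215,241). The short scale is at right, with its bar at (417,186). I'll zoom in to refine these.

Run:
```python
from h import *
a=cv2.imread("pics/top0.png")[60:270,195:305];b=cv2.imread("pics/scene0.png")[150:250,310:430]
a=cv2.resize(a,None,fx=2.8,fy=2.8,interpolation=cv2.INTER_CUBIC);b=cv2.resize(b,(480,400),interpolation=cv2.INTER_CUBIC)
o=np.zeros((588,800,3),np.uint8);o[:a.shape[0],:a.shape[1]]=a;o[:400,310:790]=b
cv2.imwrite("pics/crop.png",o)
for p in [(223,193.5),(268,195)]:print(atz("top",p,.072))
for c in("top","scene"):
    for r in arm.masks_of("handle",c)[:2]:
        m=r["pixels"];ys,xs=np.nonzero(m);print(c,r["score"],m.sum(),xs.min(),xs.max(),ys.min(),ys.max())
    for r in arm.masks_of("marker",c)[:2]:
        m=r["pixels"];ys,xs=np.nonzero(m);print(c,r["score"],m.sum(),xs.min(),xs.max(),ys.min(),ys.max())
for n,z,p in[("pl",.018,(229,77)),("pl",.018,(289,78)),("pl",.018,(218,261)),("pl",.018,(277,262))]:print(n,atz("top",p,z))
```

```text
[0.60785658 0.23494971 0.072     ]
[0.60344791 0.13508072 0.072     ]
top 0.91 376 223 267 170 197
scene 0.56 370 349 384 182 210
scene 0.68 153 357 367 161 182
pl [0.90465517 0.24019091 0.018     ]
pl [0.90116669 0.09231431 0.018     ]
pl [0.45703067 0.25747631 0.018     ]
pl [0.45298254 0.12072157 0.018     ]
```

View pics/crop.png

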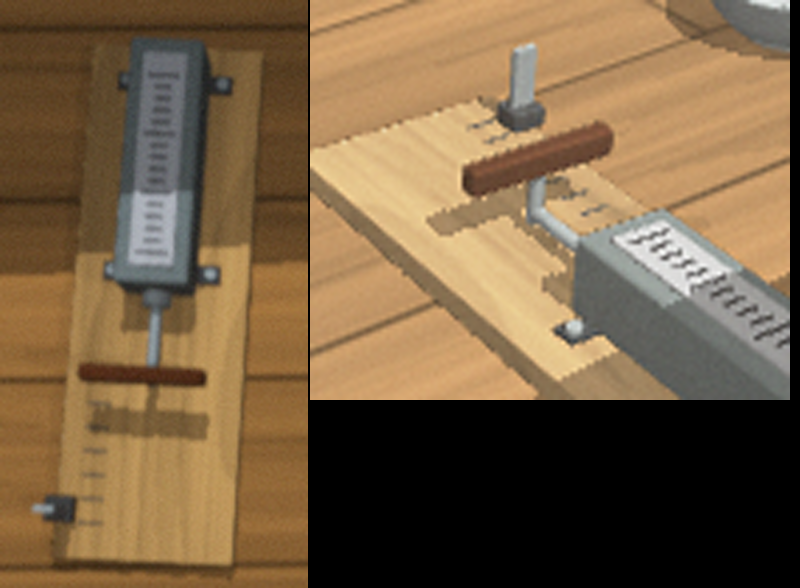

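The bar centre is at about (0.607, 0.185), with ex ≈ (0.999, -0.046). The blade is roughly 0.106 out, which is inside the stated 55–110 range. Next I'll fly to a hover, turning the jaws to lie along ex (yaw about -92.6°).

Emit:
move_arm([
  [22, -23, -4, 0, 0, -3.9],
  [22, -23, -4, 0, 0, -3.9],
  [22, -23, -4, 0, 0, -3.9],
  [22, -23, -4, 0, 0, -3.9],
  [22, -23, -4, 0, 0, -3.9],
])

```text
t: 1.02
eef_pos: [0.2828, 0.5365, 0.3847]
ee_rot: [-3.141, 0.0, -0.601]
force: [0.7, 0.4, -0.6]
width: 0.0875
```

Emit:
move_arm([
  [22, -23, -4, 0, 0, -3.9],
  [22, -23, -4, 0, 0, -3.9],
  [22, -23, -4, 0, 0, -3.9],
  [22, -23, -4, 0, 0, -3.9],
  [22, -23, -4, 0, 0, -3.9],
])

```text
t: 1.43
eef_pos: [0.3929, 0.4214, 0.3648]
ee_rot: [-3.141, 0.0, -0.942]
force: [0.5, 0.7, -0.9]
width: 0.0877
```

Emit:
move_arm([
  [22, -23, -4, 0, 0, -3.9],
  [22, -23, -4, 0, 0, -3.9],
  [22, -23, -4, 0, 0, -3.9],
  [22, -23, -4, 0, 0, -3.9],
  [22, -23, -4, 0, 0, -3.9],
])

```text
t: 1.85
eef_pos: [0.503, 0.3064, 0.3448]
ee_rot: [-3.141, 0.0, -1.282]
force: [-0.5, 0.7, -0.5]
width: 0.088
```

Emit:
move_arm([
  [21, -24, -3, 0, 0, -3.9],
  [21, -24, -3, 0, 0, -3.9],
  [21, -24, -3, 0, 0, -3.9],
  [21, -24, -3, 0, 0, -3.9],
  [0, 0, 0, 0, 0, 0],
])

```text
t: 2.27
eef_pos: [0.5885, 0.208, 0.3318]
ee_rot: [3.141, -0.001, -1.559]
force: [0.1, 0.3, -0.0]
width: 0.0877
```

```bash
cat >> h.py <<'E'
from scipy.spatial.transform import Rotation as Ro
def wat(xy,z,s):
    c=arm.calibration("wrist");K=np.array(c["intrinsics"]);M=np.array(c["mount"])
    u=np.array([(xy[0]-K[0,2])/K[0,0],(xy[1]-K[1,2])/K[1,1]]);t=np.linalg.norm(u)
    k=np.sin(t)/max(t,1e-9)
    d=np.array([u[0]*k,-u[1]*k,-np.cos(t)])
    R=Ro.from_euler("xyz",s["ee_rot"]).as_matrix()
    o=s["eef_pos"]+R@M[:3,3];d=R@M[:3,:3]@d
    return o+d*(z-o[2])/d[2]
E
python3 - <<'E'
from h import *
s=arm.get_state();print(s["t"],s["eef_pos"],s["ee_rot"],s["force"])
im=arm.grab_frame("wrist");cv2.imwrite("pics/w1.png",im[:,:,::-1])
for n in("handle","marker"):
    for r in arm.spot_point(n,"wrist")[:3]:print(n,r["score"],np.round(r["xy"],1),wat(r["xy"],.068,s).round(4))
E
```

```text
2.2667 [0.58852297 0.2080398  0.33178054] [ 3.14097227e+00 -1.26366946e-03 -1.55867585e+00] [ 0.06787657  0.26566532 -0.02888711]
handle 0.94 [299.7 176.3] [0.6081 0.1854 0.068 ]
```

View pics/w1.png

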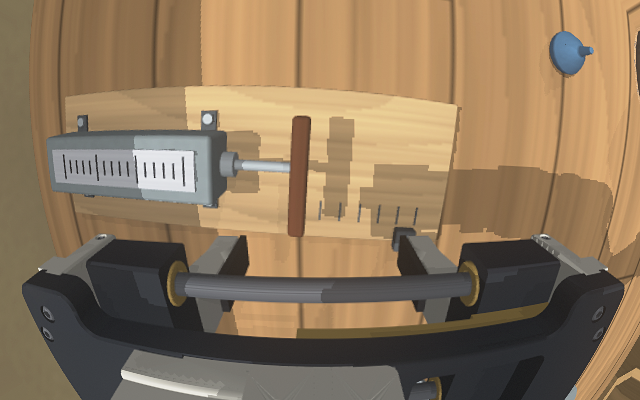

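The wrist view shows the long bar from (302,117) to (295,236), centred at about (300,176), which gives (0.608, 0.1855) and agrees with the earlier estimate. The clip saddle is at (404,238) and its blade is hidden behind a finger. I'll centre over the bar and descend partway.

Emit:
move_arm([
  [5, -6, -5, 0, 0, -1.1],
  [5, -6, -5, 0, 0, -1.1],
  [5, -6, -5, 0, 0, -1.1],
  [4.5, -4.5, -5, 0, 0, 0],
  [0, 0, 0, 0, 0, 0],
])

```text
t: 2.83
eef_pos: [0.6059, 0.1884, 0.311]
ee_rot: [3.14, -0.001, -1.609]
force: [-0.4, 0.2, -0.5]
width: 0.0877
```

Run:
```python
from h import *
s0={"eef_pos":np.array([.58852,.20804,.33178]),"ee_rot":[3.14097,-.00126,-1.55868]}
for p,z in[((301.5,117),.077),((296,236),.077),((404,238),.035),((77,150),.07),((220,150),.07)]:print(wat(p,z,s0).round(4))
s=arm.get_state();print(s["t"],s["eef_pos"],s["ee_rot"],s["force"])
im=arm.grab_frame("wrist");cv2.imwrite("pics/w2.png",im[:,:,::-1])
for n in("handle","marker"):
    for r in arm.spot_point(n,"wrist")[:3]:print(n,r["score"],np.round(r["xy"],1),wat(r["xy"],.068,s).round(4))
```

```text
[0.606  0.1371 0.077 ]
[0.6111 0.2344 0.077 ]
[0.5065 0.2555 0.035 ]
[0.8351 0.1559 0.07  ]
[0.6736 0.1629 0.07  ]
2.8333 [0.6058832  0.18835731 0.31101767] [ 3.13978681e+00 -1.12848803e-03 -1.60931424e+00] [-0.43888241  0.22261821 -0.45711849]
handle 0.65 [318.8 208.2] [0.6091 0.1854 0.068 ]
```

View pics/w2.png

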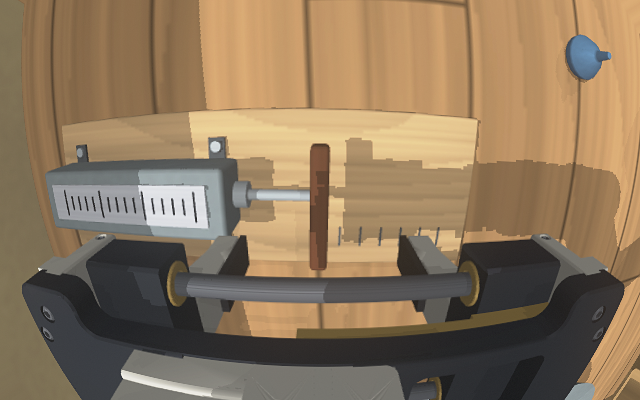

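Bar angle is about 3.0° and the clip is about 105–106 mm out, so the two measurements agree. I'll descend with the jaws partly closed.

Emit:
move_arm([
  [2.5, -3, -5, 0, 0, -0.4],
  [0, 0, -20, 0, 0, 0],
  [0, 0, -20, 0, 0, 0],
  [0, 0, -20, 0, 0, 0],
  [0, 0, -18, 0, 0, 0],
], claw=100, squeeze=25)

```text
t: 3.4
eef_pos: [0.6079, 0.1861, 0.2287]
ee_rot: [-3.141, 0.0, -1.616]
force: [0.3, 0.2, 0.2]
width: 0.06
```

Emit:
move_arm([
  [0, 0, 0, 0, 0, 0],
  [0, 0, 0, 0, 0, 0],
  [0, 0, 0, 0, 0, 0],
  [0, 0, 0, 0, 0, 0],
  [0, 0, 0, 0, 0, 0],
], claw=255)

```text
t: 3.82
eef_pos: [0.6085, 0.1864, 0.2311]
ee_rot: [-3.14, 0.001, -1.615]
force: [0.4, -0.2, -0.1]
width: 0.0266
```

Emit:
move_arm([
  [0, 0, 0, 0, 0, 0],
  [0, 0, 0, 0, 0, 0],
  [0, 0, 0, 0, 0, 0],
  [0, 0, 0, 0, 0, 0],
  [0, 0, 0, 0, 0, 0],
])

```text
t: 4.23
eef_pos: [0.6084, 0.1863, 0.2304]
ee_rot: [-3.14, 0.001, -1.616]
force: [-0.9, -0.0, 5.3]
width: 0.014
```

The bar is gripped, with an opening of 14 mm. Now pulling about 105 mm along -ex.

Emit:
move_arm([
  [-7, 0.35, 0, 0, 0, 0],
  [-7, 0.35, 0, 0, 0, 0],
  [-7, 0.35, 0, 0, 0, 0],
  [-7, 0.35, 0, 0, 0, 0],
  [-7, 0.35, 0, 0, 0, 0],
])

```text
t: 4.65
eef_pos: [0.573, 0.1883, 0.2304]
ee_rot: [-3.139, 0.001, -1.615]
force: [5.4, 0.3, 4.1]
width: 0.0137
```

Emit:
move_arm([
  [-7, 0.35, 0, 0, 0, 0],
  [-7, 0.35, 0, 0, 0, 0],
  [-7, 0.35, 0, 0, 0, 0],
  [-7, 0.35, 0, 0, 0, 0],
  [-7, 0.35, 0, 0, 0, 0],
])

```text
t: 5.07
eef_pos: [0.5382, 0.1903, 0.2304]
ee_rot: [-3.139, 0.002, -1.615]
force: [7.0, -1.2, 4.2]
width: 0.0135
```

Emit:
move_arm([
  [-7, 0.35, 0, 0, 0, 0],
  [-7, 0.35, 0, 0, 0, 0],
  [-7, 0.35, 0, 0, 0, 0],
  [-7, 0.35, 0, 0, 0, 0],
  [-7, 0.35, 0, 0, 0, 0],
])

```text
t: 5.48
eef_pos: [0.5035, 0.1922, 0.2304]
ee_rot: [-3.138, 0.002, -1.615]
force: [8.2, 1.0, 3.3]
width: 0.0138
```

Run:
```python
from h import *
s=arm.get_state();print(s["t"],s["eef_pos"],s["ee_rot"],s["force"],s["width"])
ims=[]
for c,z in(("top",0),("scene",0),("wrist",0)):
    im=arm.grab_frame(c);ims.append(im[:,:,::-1].copy())
    for n in("handle","marker"):
        for r in arm.spot_point(n,c)[:2]:
            p=wat(r["xy"],.068,s) if c=="wrist" else atz(c,r["xy"],.068)
            print(c,n,r["score"],np.round(r["xy"],1),p.round(4))
f=lambda a,w,h:cv2.resize(a,(w,h),interpolation=cv2.INTER_CUBIC)
o=np.zeros((600,800,3),np.uint8)
o[:280,:400]=f(ims[0][190:260,180:280],400,280);o[:280,400:]=f(ims[1][130:200,310:410],400,280)
o[280:,:512]=f(ims[2],512,320);cv2.imwrite("pics/p.png",o)
```

```text
5.4833 [0.50348722 0.19220463 0.23041699] [-3.13827690e+00  2.23488134e-03 -1.61485759e+00] [8.23917595 1.00845765 3.2782947 ] 0.01381937734662124
top handle 0.53 [240.  242.1] [0.5001 0.1965 0.068 ]
scene handle 0.92 [339.5 174.5] [0.5159 0.178  0.068 ]
scene marker 0.48 [360.7 162.4] [0.4961 0.2605 0.068 ]
wrist handle 0.77 [324.2 265.3] [0.504  0.1934 0.068 ]
wrist marker 0.54 [324. 261.] [0.504  0.1908 0.068 ]
```

View pics/p.png

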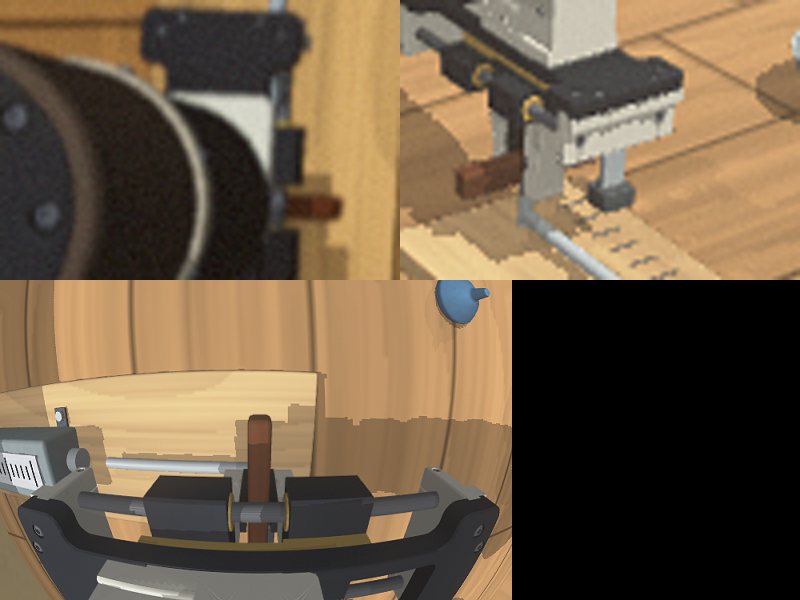

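With the bar gripped at about 105 mm, I'll check the blade position by projecting candidate offsets into the first two pictures.

Run:
```python
from h import *
def proj(c,p):
    k=arm.calibration(c);K=np.array(k["intrinsics"]);q=np.linalg.inv(np.array(k["T"]))@np.r_[p,1]
    v=K@np.array([q[0],-q[1],-q[2]]);return (v[:2]/v[2]).round(1)
a=-.05;ex=np.array([np.cos(a),np.sin(a),0]);ey=np.array([-np.sin(a),np.cos(a),0])
h=np.array([.608,.1855,0]);z=np.array([0,0,1])
print("home bar centre",proj("top",h+.077*z),proj("scene",h+.068*z))
for s in(.095,.1,.105,.11):
    b=h+.069*ey-s*ex;print(s,"top blade top",proj("top",b+.073*z),"mid",proj("top",b+.05*z),"scene top",proj("scene",b+.073*z),"mid",proj("scene",b+.05*z))
```

```text
home bar centre [244.9 192.9] [366.1 189.7]
0.095 top blade top [210.9 234.9] mid [213.9 235. ] scene top [365.6 163.9] mid [365. 172.]
0.1 top blade top [210.8 237.2] mid [213.8 237.3] scene top [364.4 163.1] mid [363.9 171.2]
0.105 top blade top [210.6 239.5] mid [213.6 239.5] scene top [363.2 162.3] mid [362.7 170.3]
0.11 top blade top [210.4 241.8] mid [213.4 241.7] scene top [362.  161.6] mid [361.5 169.5]
```

Top gives about 108, scene about 102–105 and the wrist saddle about 105. The bar is at about 105, well inside ±12 mm, so I hold.

Emit:
move_arm([
  [0, 0, 0, 0, 0, 0],
  [0, 0, 0, 0, 0, 0],
  [0, 0, 0, 0, 0, 0],
  [0, 0, 0, 0, 0, 0],
  [0, 0, 0, 0, 0, 0],
])

```text
t: 6.35
eef_pos: [0.5038, 0.1922, 0.2304]
ee_rot: [-3.139, 0.002, -1.615]
force: [7.9, 1.5, 3.3]
width: 0.0137
```

Emit:
move_arm([
  [0, 0, 0, 0, 0, 0],
  [0, 0, 0, 0, 0, 0],
  [0, 0, 0, 0, 0, 0],
  [0, 0, 0, 0, 0, 0],
  [0, 0, 0, 0, 0, 0],
])

```text
t: 6.77
eef_pos: [0.5038, 0.1922, 0.2304]
ee_rot: [-3.139, 0.002, -1.615]
force: [7.1, 0.5, 4.5]
width: 0.0141
```

Emit:
move_arm([
  [0, 0, 0, 0, 0, 0],
  [0, 0, 0, 0, 0, 0],
  [0, 0, 0, 0, 0, 0],
  [0, 0, 0, 0, 0, 0],
  [0, 0, 0, 0, 0, 0],
])

```text
t: 7.18
eef_pos: [0.5038, 0.1922, 0.2304]
ee_rot: [-3.139, 0.002, -1.615]
force: [6.0, 2.1, 3.8]
width: 0.0141
```

Emit:
move_arm([
  [0, 0, 0, 0, 0, 0],
  [0, 0, 0, 0, 0, 0],
  [0, 0, 0, 0, 0, 0],
  [0, 0, 0, 0, 0, 0],
  [0, 0, 0, 0, 0, 0],
])

```text
t: 7.6
eef_pos: [0.5038, 0.1922, 0.2304]
ee_rot: [-3.139, 0.002, -1.615]
force: [7.1, 0.6, 2.9]
width: 0.0138
```

Emit:
move_arm([
  [0, 0, 0, 0, 0, 0],
  [0, 0, 0, 0, 0, 0],
  [0, 0, 0, 0, 0, 0],
  [0, 0, 0, 0, 0, 0],
  [0, 0, 0, 0, 0, 0],
])

```text
t: 8.02
eef_pos: [0.5038, 0.1922, 0.2304]
ee_rot: [-3.139, 0.002, -1.615]
force: [7.1, 0.6, 3.8]
width: 0.014
```

Emit:
move_arm([
  [7, -0.35, 0, 0, 0, 0],
  [7, -0.35, 0, 0, 0, 0],
  [7, -0.35, 0, 0, 0, 0],
  [7, -0.35, 0, 0, 0, 0],
  [7, -0.35, 0, 0, 0, 0],
])

```text
t: 8.43
eef_pos: [0.5389, 0.1902, 0.2304]
ee_rot: [-3.139, 0.001, -1.615]
force: [5.9, 0.1, 6.0]
width: 0.0141
```

Emit:
move_arm([
  [7, -0.35, 0, 0, 0, 0],
  [7, -0.35, 0, 0, 0, 0],
  [7, -0.35, 0, 0, 0, 0],
  [7, -0.35, 0, 0, 0, 0],
  [7, -0.35, 0, 0, 0, 0],
])

```text
t: 8.85
eef_pos: [0.5737, 0.1883, 0.2304]
ee_rot: [-3.14, 0.001, -1.615]
force: [2.8, -0.8, 7.1]
width: 0.0136
```

Emit:
move_arm([
  [7, -0.35, 0, 0, 0, 0],
  [7, -0.35, 0, 0, 0, 0],
  [7, -0.35, 0, 0, 0, 0],
  [7, -0.35, 0, 0, 0, 0],
  [5, -0.25, 0, 0, 0, 0],
])

```text
t: 9.27
eef_pos: [0.6066, 0.1864, 0.2304]
ee_rot: [-3.14, 0.0, -1.615]
force: [1.2, -1.1, 8.4]
width: 0.014
```

Emit:
move_arm([
  [1, 0, 0, 0, 0, 0],
  [1, 0, 0, 0, 0, 0],
  [0, 0, 0, 0, 0, 0],
  [0, 0, 0, 0, 0, 0],
  [0, 0, 0, 0, 0, 0],
])

```text
t: 9.68
eef_pos: [0.6081, 0.1863, 0.2304]
ee_rot: [-3.14, 0.0, -1.615]
force: [2.9, -1.0, 8.3]
width: 0.0138
```

Emit:
move_arm([
  [0.5, 0, 0, 0, 0, 0],
  [0, 0, 0, 0, 0, 0],
  [0, 0, 0, 0, 0, 0],
  [0, 0, 0, 0, 0, 0],
  [0, 0, 0, 0, 0, 0],
], claw=90)

```text
t: 10.1
eef_pos: [0.6081, 0.1862, 0.2291]
ee_rot: [3.14, -0.001, -1.616]
force: [-0.8, -0.3, -0.1]
width: 0.0415
```

Emit:
move_arm([
  [0, 0, 0, 0, 0, 0],
  [0, 0, 0, 0, 0, 0],
  [0, 0, 0, 0, 0, 0],
  [0, 0, 0, 0, 0, 0],
  [0, 0, 0, 0, 0, 0],
])

```text
t: 10.52
eef_pos: [0.6086, 0.1863, 0.2296]
ee_rot: [3.142, -0.0, -1.616]
force: [0.2, -0.2, -0.1]
width: 0.0565
```

Emit:
move_arm([
  [0, 0, 10, 0, 0, 0],
  [0, 0, 20, 0, 0, 0],
  [0, 0, 25, 0, 0, 0],
  [0, 0, 25, 0, 0, 0],
  [0, 0, 25, 0, 0, 0],
])

```text
t: 10.93
eef_pos: [0.6085, 0.1862, 0.3366]
ee_rot: [-3.141, 0.0, -1.616]
force: [0.2, 0.1, -0.0]
width: 0.0566
```

Emit:
move_arm([
  [-10, 20, 15, 0, 0, 0],
  [-10, 20, 15, 0, 0, 0],
  [-10, 20, 0, 0, 0, 0],
  [0, 0, 0, 0, 0, 0],
  [0, 0, 0, 0, 0, 0],
])

```text
t: 11.35
eef_pos: [0.5781, 0.247, 0.3657]
ee_rot: [-3.141, 0.001, -1.614]
force: [-0.2, -0.0, -0.4]
width: 0.0565
```

Run:
```python
from h import *
s=arm.get_state();print(s["t"],s["eef_pos"],s["force"],s["width"])
im=arm.grab_frame("wrist");h=arm.spot_point("handle","wrist")
for r in h[:2]:print(r["score"],wat(r["xy"],.068,s).round(4))
sc=arm.grab_frame("scene")
for n in("handle","marker","short_handle"):
    for r in arm.spot_point(n,"scene")[:1]:print(n,r["score"],np.round(r["xy"],1))
cv2.imwrite("pics/end.png",np.vstack([cv2.resize(im,(480,300)),cv2.resize(sc[130:270,180:420],(480,280))])[:,:,::-1])
```

```text
11.35 [0.57806184 0.2470366  0.36573773] [-0.23784733 -0.01704064 -0.35011429] 0.05647865821423351
0.56 [0.6103 0.1839 0.068 ]
handle 0.67 [368.8 192.6]
short_handle 0.78 [217.2 249.7]
```

View pics/end.png

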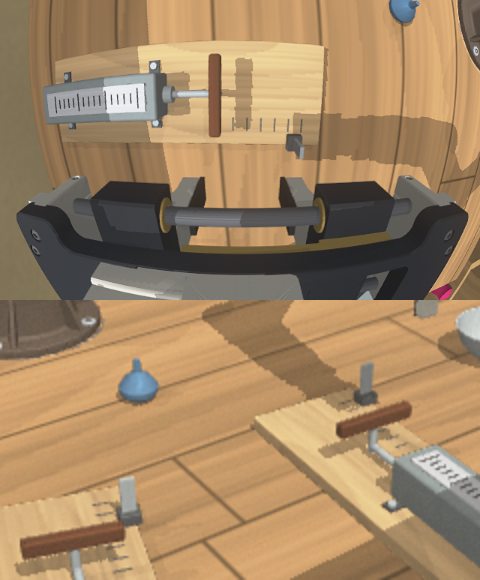

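The bar is home at about x 0.610 and the clip and short scale are unmoved. The blade now shows clearly in the wrist view, so I'll check the hold position against it.

Run:
```python
from h import *
s=arm.get_state();im=arm.grab_frame("wrist")
cv2.imwrite("pics/bl.png",cv2.resize(im[150:220,360:440],(640,560),interpolation=cv2.INTER_CUBIC)[:,:,::-1])
ey=np.array([.05,.99875]);ex=np.array([.99875,-.05])
for p in[(398,203),(402,207),(395,203),(400,200)]:
    w=wat(p,.073,s)[:2]-np.array([.608,.1855]);print(p,"out",-(w@ex).round(4),"lat",(w@ey).round(4))
```

```text
(398, 203) out 0.1025 lat 0.0678
(402, 207) out 0.1068 lat 0.0718
(395, 203) out 0.0996 lat 0.0678
(400, 200) out 0.1043 lat 0.0648
```

View pics/bl.png

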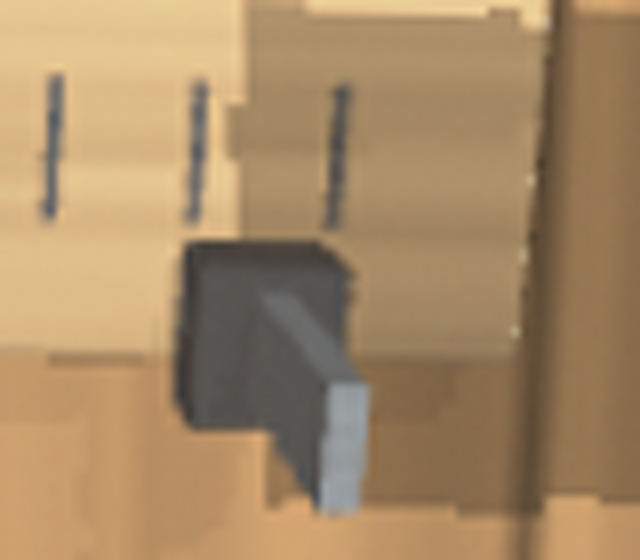

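The blade top is centred at about pixel (403,206), which puts it about 107 mm out and 70 mm to the side (69 expected). The bar was held at about 104.5 mm, roughly 3 mm from level. Handing in.

```bash
python3 -c "
from h import *
print(arm.job_done())"
```

```text
the job is handed in; nothing more can be done
None
```

The long scale has been tried out and the job handed in at about 11.5 s, well inside the 42 s limit; no verdict is reported.

- **Pull and hold:** I gripped the T-handle's bar and pulled it out to about 104.5 mm. It stayed there for over 2 s.
- **Return and release:** I eased it back at about 85 mm/s until it was home, then opened the gripper and lifted clear.
- **Level with the clip:** the last close look put the blade about 107 mm out, so the bar was roughly 3 mm from level. The looks disagreed slightly: about 108 mm from the top camera, 102–105 mm from the scene camera and 105 mm from the clip's saddle in the wrist view. All of these are well within the 12 mm allowed.
- **At the end:** the bar measured within about 3 mm of where it started, the gripper was clear, and the force read about 0 N. The clip and the short scale looked unmoved. The networks did not report the marker in the final scene picture, so I checked the clip by eye and from the wrist view.

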